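Stand up the toppled tube in the offcut bin and lock it in with the fence

TASK

A tube has toppled in the deep steel offcut bin and leans out over the front rim: tip it upright inside the bin, without lifting it out, and leave it standing on its end at the left, in the space between the left wall and the line of the yellow mark on the bin's front. Then slide the blue fence to the left by its black knob until its red pointer is in line with the yellow mark, the tube still standing upright behind it. Last, turn the orange clamp lever clockwise (seen from above) as far as it goes; leave the things on the table around the bin alone.

Things in the scene. Friction and masses are not known exactly. Their poses are not given: they have to be found in the camera images.
- bin: Green open-topped sheet-steel bin, fixed to the table. Origin: centre of its underside (z = 0). Axes: z up, x from front to rear (away from the robot), y to its left. Inside x -43.5 to +43.5 mm, y -80 to +80 mm, floor at z = 4 mm, rims at z = 99 mm; walls 4 mm thick. A ledge behind it (to x = +92 mm, z = 99 mm) carries the fence's slotted flange and the clamp lever.
- tube_centre (a point): Centre of a loose brown-grey steel tube, 25.4 mm thick, 160 mm long, 0.11 kg; y axis along the tube, from foot to upper end. It starts leaning about 34 degrees from vertical in the bin's x-z plane: foot on the floor at the rear wall, upper end about 45 mm past the front rim, towards the robot. Upright in the bin its centre is at z = 84 mm, its top at 164 mm. Stands stably on its flat end.
- tube_foot (a point): Middle of the tube's lower end face, 80 mm from tube_centre. It must never be lifted above the rims (z = 99 mm). Same axes as tube_centre.
- fence_knob (a point): Middle of the black round knob of the blue fence, 26 mm in diameter, standing from z = 118 to 144 mm on a 14 mm stem; the point is at 131 mm. The knob stands on a tab at z = 102 mm, 38 mm to the right (bin -y) of the fence plate, and moves with the fence.
- fence_pointer (a point): Lower end of the red pointer, 4 mm wide, that hangs over the bin's front rim at z = 86.5 mm and is in line (bin y) with the fence plate. The fence is an upright blue plate, 4 mm thick, across the whole inside of the bin, as high as the rims; it moves with the pointer.
- mark_line (a point): Centre of the yellow mark, an upright stripe 3 mm wide and 45 mm high on the outside of the bin's front wall, 62 mm above the table. Its axes are the bin's. It lies 36 to 48 mm from the left wall's inner face, differently each time.
- fence (a joint): Travel of the fence along bin +y (to the left), 0 to 0.112 m; it starts at 0 to 0.015 (right end of the bin). About 2.5 N of friction keeps it where it is left. Turning the lever does not move it.
- lever_knob (a point): Middle of the orange upright round end knob of the clamp lever, 22 mm in diameter, from z = 110 to 140 mm; the point is at 127 mm, 60 mm from the lever's axis. Moves with the lever.
- lever_hinge (a point): Point on the lever's upright turning axis at the height of lever_knob, fixed on the bin at bin x = 70 mm, y = -6 mm. The lever's hub and arm stay below z = 118 mm.
- lever (a joint): Angle of the clamp lever, rad. 0: loose, pointing to the rear (bin +x); it grows clockwise seen from above to the stop at 1.57, tight, pointing to the right (bin -y). Starts at 0 to 0.3. Light friction (0.04 Nm) holds it where it is left.
- tin_centre (a point): Middle of a bystander: small round tin with a red-brown lid, 64 mm in diameter, 27 mm high, on the table behind the bin to the left.
- pliers_centre (a point): Middle of a bystander: red-handled pliers, 177 x 59 x 13 mm, on the table to the right of the bin.
- bolt_centre (a point): Middle of a bystander: hexagon bolt, 68 mm long, head 22 mm, on the table behind the bin to the right.

How it is judged:
By the outcome, as a careful person would: the job done as asked, in the order asked, and still so for the second after the job is handed in, with the robot touching nothing.
It also fails if it takes over 67 s, if anything falls off the work surface, if the arm or the gripper's body presses on something with over 40 N, if the wrist force passes 120 N, or if a joint passes its speed limit or range.

ROBOT

A 6-joint arm with a two-finger parallel gripper is mounted at the origin on a cart in front of the work surface, level with it; the furniture and walls round the work are solid. World frame = base frame: x ahead of the robot, y to its left, z up, the work surface at z = 0. Lengths are in m, angles in rad, forces in N, time in s.
With the tool pointing down it reaches from about 0.3 to 0.75 m from the base axis. Payload 8.5 kg.
Tool frame: the origin (TCP) lies at the very end of the fingers, on their centre line; the grasp point (between the pads) lies 19 mm behind it (env.pinch_z is the distance from the TCP to the grasp point, in m); z points along the fingers, y is the line along which they close (so a half turn about z gives the same grasp; the last joint's range is limited). The gripper opens to 88 mm and grips with 3 to 60 N. Pads are 18 mm wide; open, the fingers measure 123 mm over their backs; the gripper's body (75 mm by 187 mm) begins 45 mm behind the grasp point.
Start: joints at [1.103, 0.381, 1.297, -0, 1.464, -0.215], TCP at [0.138, 0.533, 0.239] pointing down, gripper open.
Joint ranges: [-3.11, 3.11], [-0.89, 2.33], [0.22, 2.48], [-1.42, 4.56], [0.17, 2.85], [-2.88, 2.88]. Speed limits (rad/s): [2.39, 2.39, 3.14, 3.14, 3.14, 3.14].

INTERFACE

Orientations are given as a unit quaternion [x, y, z, w].
In Python, from rig import env gives the robot as it stands.
- The arm moves only by the shell command python3 -m handwheel 'ROWS'. ROWS is JSON, one flat list of numbers, 7 for each row, row after row: the gripper command: -1 is fully open, 1 is shut, values between are in proportion, then the shift along the tool's x, y, z in m, then the turn, a rotation vector about the tool's x, y, z in rad. In form: [fingers, x, y, z, wx, wy, wz, fingers, x, y, z, wx, wy, wz, ...]. A call has 1 to 10 rows; each row is the pose to reach, as a shift and turn from the pose commanded when the call began, along the tool's axes at that moment; what a row does not reach only later rows make up. A row lasts 1/10 s, in which the tool goes at most 50 mm and 8.59 degrees, less where a joint would pass 70% of its speed; a pose out of reach is approached as far as the arm can. A call with a gripper value outside its range is refused whole. The fingers move at their own pace and stop on an object; the grip force is fixed at half the most. Time passes only in rows, so rows that repeat a pose let the fingers close. It gives the time, the measured TCP pose, the force, the opening and the grip force at its end, in the units of the state.
- env.get_state(): the state, without advancing time (a new reading comes with each control period).
- env.read_camera(name): name is "scene" or "top" or "wrist"; returns the picture (384x512x3 uint8, red, green, blue); there is no depth.
- env.calibration(name): a dict with "fx", "fy", "cx", "cy" (pixels), "dist" ([k1, k2, p1, p2, k3] as OpenCV has them; the pictures are not rectified), "extrinsics" (4x4, takes a point from camera to world coordinates); the wrist camera has in their place "T_tool_cam" (4x4, takes a point from camera to tool coordinates, whose origin is the TCP and whose axes are the flange's). Camera axes: x right, y down, z forward; pixel columns grow to the right and rows downward; lengths in m; the calibration is good to about 2 mm. A picture is of the moment at which its call begins: read the wrist's pose just before it. calibration takes no time and is no camera call.
- env.finish_job(): hands the job in; it is judged then, once.
Trained networks look in the newest picture that a camera, given by its name, has taken for a name from the list of things; names that differ only in an ending like _2 or _b are one class to them, and where a whole thing is asked for, a point or a joint stands for the part that bears it (a point fixed in the world has none). Each returns a list of dicts, best first, with "conf" (0 to 1); they miss things now and then, are a little off and sometimes report something else, mostly with a low value. They report only what shows in the picture. A call takes as long as a camera call.
- env.search_frame(query, camera): "location" ([x, y, z] in m, in world coordinates, good to about 4 mm: the middle of the surface that is visible of it).
- env.trace(query, camera): "mask" (384x512 bool, what is visible of it).
- env.pinpoint(query, camera): "location" ([x, y, z] in m, in world coordinates, good to about 4 mm: a listed point, or the origin of a listed thing).
The state is a dict: "clock": time; "q": joint angles; "dq": joint speeds; "joint_efforts": joint torques, N m; "tcp_pos": TCP position; "ee_rot": TCP orientation; "wrist_force": force on the tool from outside, world axes, zero at the start; "torque": the same for the moment, N m; "opening": finger opening in m; "gripper_force": force on a finger pad.
Only numpy, scipy, OpenCV 4.12 (cv2) and the standard library are available. Lean on these libraries where they do the work, as an engineer would, in place of code of your own. Each camera call takes 0.05 s, during which the arm holds its last target. There are 200 camera calls.

## Working session

There is one attempt and no reset: what is moved stays moved. The work goes in short steps, Python scripts to look and compute and a shell command to move; the robot and the scene stay as the last step left them, time stands still between calls to the robot, and variables do not carry over. Pictures are saved under pics/ and viewed, at most 15 in all, crops included, and the job is handed in when it is done.

```bash
mkdir -p pics; ls; cat > h.py <<'E'
from rig import env
import numpy as np, cv2
from scipy.spatial.transform import Rotation as R
np.set_printoptions(precision=4,suppress=True)
E
python3 - <<'E'
from h import *
s=env.get_state();print(s)
ims=[]
for c in("scene","top"):
    im=env.read_camera(c);cv2.imwrite(f"pics/{c}0.png",im[:,:,::-1])
    for q in["bin","tube_centre","tube_foot","fence_knob","fence_pointer","mark_line","lever_knob","lever_hinge","tin_centre","pliers_centre","bolt_centre"]:
        r=env.pinpoint(q,c);print(c,q,[(np.array(d["location"]).round(4),round(d["conf"],2)) for d in r[:2]])
    k=env.calibration(c);print(np.array(k["extrinsics"]),k["fx"])
print(env.get_state()["clock"])
E
```

```text
pics
{'clock': 0.0, 'q': array([ 1.1027,  0.3812,  1.2982, -0.    ,  1.4636, -0.2153]), 'dq': array([ 0.0007, -0.0026, -0.    ,  0.002 ,  0.0007,  0.001 ]), 'joint_efforts': array([ -0.0025, -43.7943, -22.4558,   0.0713,   0.0353,  -0.0001]), 'tcp_pos': array([0.1374, 0.5323, 0.2381]), 'ee_rot': array([ 0.1261,  0.992 , -0.0007, -0.0002]), 'wrist_force': array([-0.4818, -1.1665,  0.4482]), 'torque': array([-0.0082, -0.0471,  0.017 ]), 'gripper_force': 0.0, 'opening': 0.08833563485442018}
scene bin [(array([ 0.4907, -0.1558, -0.0025]), 0.58)]
scene tube_centre [(array([ 0.4808, -0.1399,  0.0793]), 0.77)]
scene tube_foot [(array([ 0.5255, -0.1426,  0.0075]), 0.78)]
scene fence_knob [(array([ 0.4863, -0.2518,  0.1285]), 0.95)]
scene fence_pointer [(array([ 0.4427, -0.2163,  0.0877]), 0.86)]
scene mark_line []
scene lever_knob [(array([ 0.6203, -0.1834,  0.1278]), 0.87)]
scene lever_hinge [(array([ 0.56  , -0.155 ,  0.1243]), 0.95)]
scene tin_centre [(array([ 0.6365, -0.085 ,  0.0119]), 0.78)]
scene pliers_centre [(array([ 0.4736, -0.3521,  0.005 ]), 0.78)]
scene bolt_centre [(array([ 0.
[... 446 characters left out ...]
array([ 0.4411, -0.2093,  0.0852]), 0.86), (array([ 0.6224, -0.1744,  0.1263]), 0.7)]
top mark_line [(array([ 0.6242, -0.1775,  0.1273]), 0.32)]
top lever_knob [(array([ 0.4809, -0.255 ,  0.1301]), 0.67), (array([ 0.6203, -0.1742,  0.1259]), 0.57)]
top lever_hinge [(array([ 0.5587, -0.1605,  0.1289]), 0.97), (array([ 0.6181, -0.3152,  0.0099]), 0.32)]
top tin_centre [(array([ 0.6336, -0.0842,  0.0155]), 0.73)]
top pliers_centre [(array([ 0.475 , -0.3473,  0.005 ]), 0.96)]
top bolt_centre [(array([ 0.6201, -0.3156,  0.0105]), 0.45)]
[[ 0.0265 -0.984   0.1765  0.4112]
 [-0.9995 -0.0286 -0.0096 -0.1606]
 [ 0.0145 -0.1761 -0.9843  0.9524]
 [ 0.      0.      0.      1.    ]] 353.2161951167532
1.2
```

View pics/scene0.png

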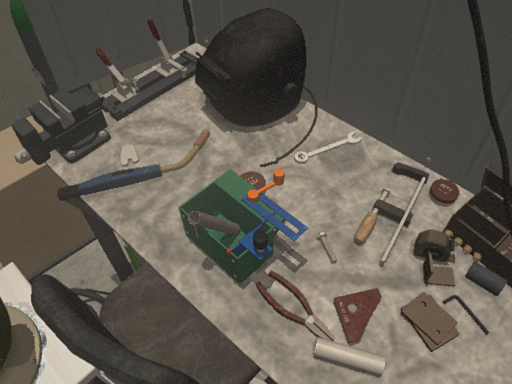

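View pics/top0.png

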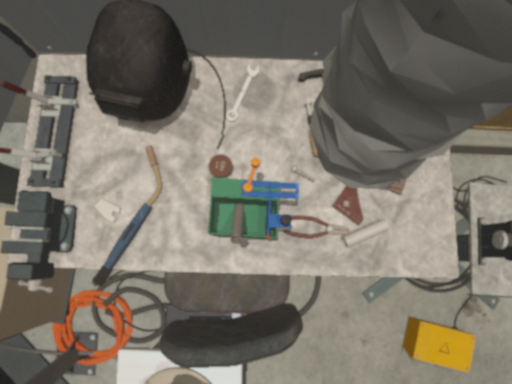

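The scene view shows the green bin near (230,225), the tube leaning out towards the robot at (215,222), the black knob at (260,240) and the orange lever at (265,187). The top view agrees: bin at (245,210), tube at (238,222), knob at (284,220), lever at (252,173), tin at (220,166). The yellow mark shows in neither. The network points fit a bin at about (0.492, -0.155) with a small yaw. I'll move to look at the front with the wrist camera.

```bash
cat >> h.py <<'E'
def pose():
    s=env.get_state(); return np.array(s["tcp_pos"]),R.from_quat(s["ee_rot"])
def tgt(yaw,tilt):  # tool y = bin y, tilted forward by tilt (bin frame)
    c,s=np.cos(tilt),np.sin(tilt)
    M=np.array([[-c,0,s],[0,1,0],[-s,0,-c]])
    return R.from_euler('z',yaw)*R.from_matrix(M)
def rel(p,Rt,p0=None,R0=None):
    if p0 is None: p0,R0=pose()
    return R0.inv().apply(np.array(p)-p0), (R0.inv()*Rt).as_rotvec()
E
python3 - <<'E'
from h import *
k=env.calibration("wrist");print(np.array(k["T_tool_cam"]),k["fx"])
for t in(0.35,0.6):print(rel([0.33,-0.14,0.26],tgt(-.05,t)))
im=cv2.imread("pics/scene0.png")[160:300,160:320]
cv2.imwrite("pics/sc.png",cv2.resize(im,None,fx=4.5,fy=4.2,interpolation=cv2.INTER_CUBIC))
E
```

```text
[[-0.0004 -0.9575 -0.2886  0.0734]
 [ 1.     -0.0004 -0.0001 -0.0003]
 [-0.     -0.2886  0.9575 -0.1462]
 [ 0.      0.      0.      1.    ]] 271.424433581593
(array([-0.3545, -0.603 , -0.0213]), array([-0.0355, -0.3488, -0.2007]))
(array([-0.3545, -0.603 , -0.0213]), array([-0.0609, -0.5979, -0.1967]))
```

View pics/sc.png

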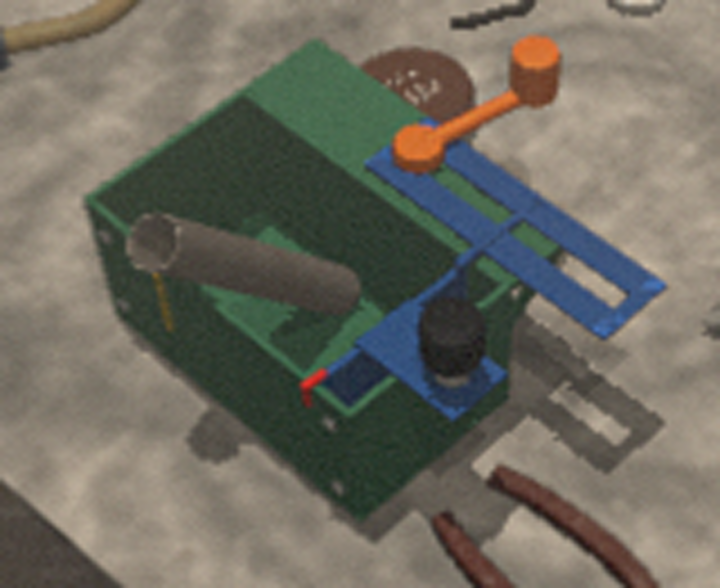

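```bash
python3 - <<'E'
from h import *
print(rel([0.34,0.15,0.28],tgt(-.05,0.2)))
p=np.array([.34,.15,.28]);print(rel([0.391,-0.134,0.213],tgt(-.05,.59),p,tgt(-.05,.2)))
E
```

```text
(array([-0.2917, -0.3197, -0.0413]), array([-0.0203, -0.1993, -0.2021]))
(array([-0.0505, -0.2811,  0.0786]), array([-0.  , -0.39,  0.  ]))
```

```bash
python3 -m handwheel '[-1,-0.292,-0.32,-0.041,-0.02,-0.2,-0.202,-1,-0.292,-0.32,-0.041,-0.02,-0.2,-0.202,-1,-0.292,-0.32,-0.041,-0.02,-0.2,-0.202,-1,-0.292,-0.32,-0.041,-0.02,-0.2,-0.202,-1,-0.292,-0.32,-0.041,-0.02,-0.2,-0.202,-1,-0.292,-0.32,-0.041,-0.02,-0.2,-0.202,-1,-0.292,-0.32,-0.041,-0.02,-0.2,-0.202,-1,-0.292,-0.32,-0.041,-0.02,-0.2,-0.202,-1,-0.292,-0.32,-0.041,-0.02,-0.2,-0.202,-1,-0.292,-0.32,-0.041,-0.02,-0.2,-0.202]'
python3 - <<'E'
from h import *
s=env.get_state();print(s["clock"],s["tcp_pos"],s["q"])
print(rel([0.391,-0.134,0.213],tgt(-.05,.59)))
E
```

```text
clock: 2.2
tcp_pos: [0.342, 0.1465, 0.2803]
ee_rot: [0.028, 0.994, -0.003, 0.101]
wrist_force: [-1.1, 0.1, 0.9]
opening: 0.0883
gripper_force: 0.0
2.2 [0.342  0.1465 0.2803] [ 0.1071 -0.058   1.7391 -0.035   1.2611 -1.3999]
(array([-0.0499, -0.2773,  0.0792]), array([-0.0032, -0.3877, -0.0059]))
```

```bash
python3 -m handwheel '[-1,-0.05,-0.277,0.079,-0.003,-0.388,-0.006,-1,-0.05,-0.277,0.079,-0.003,-0.388,-0.006,-1,-0.05,-0.277,0.079,-0.003,-0.388,-0.006,-1,-0.05,-0.277,0.079,-0.003,-0.388,-0.006,-1,-0.05,-0.277,0.079,-0.003,-0.388,-0.006,-1,-0.05,-0.277,0.079,-0.003,-0.388,-0.006,-1,-0.05,-0.277,0.079,-0.003,-0.388,-0.006,-1,-0.05,-0.277,0.079,-0.003,-0.388,-0.006,-1,-0.05,-0.277,0.079,-0.003,-0.388,-0.006]'
cat >> h.py <<'E'
def wristview(name,qs):
    p,Rt=pose();im=env.read_camera("wrist");cv2.imwrite(f"pics/{name}.png",im[:,:,::-1])
    for q in qs:
        r=env.pinpoint(q,"wrist");print(q,[(np.array(d["location"]).round(4),round(d["conf"],2)) for d in r[:2]])
    np.savez(f"pics/{name}.npz",p=p,q=Rt.as_quat())
def cam(name,c="wrist"):
    k=env.calibration(c);K=np.array([[k["fx"],0,k["cx"]],[0,k["fy"],k["cy"]],[0,0,1]])
    if c=="wrist":
        d=np.load(f"pics/{name}.npz");T=np.eye(4);T[:3,:3]=R.from_quat(d["q"]).as_matrix();T[:3,3]=d["p"];T=T@np.array(k["T_tool_cam"])
    else:T=np.array(k["extrinsics"])
    return K,np.array(k["dist"]),T
def onplane(uv,n,d,name,c="wrist"):  # intersect pixel ray with n.x=d
    K,D,T=cam(name,c);r=cv2.undistortPoints(np.array([[uv]],float),K,D)[0,0]
    v=T[:3,:3]@np.array([*r,1]);o=T[:3,3];n=np.array(n);return o+v*((d-n@o)/(n@v))
E
python3 - <<'E'
from h import *
print(pose()[0])
wristview("w1",["bin","tube_centre","tube_foot","fence_knob","fence_pointer","mark_line","lever_knob","lever_hinge"])
for z,q in((.0395,(197.3,238.6)),): print(onplane(q,[1,-.05,0],.4447+.05*.153,None,"scene"))
E
```

```text
clock: 3.1
tcp_pos: [0.3909, -0.13, 0.212]
ee_rot: [0.021, 0.957, -0.005, 0.29]
wrist_force: [-0.6, 0.3, -0.2]
opening: 0.0885
gripper_force: 0.0
[ 0.3909 -0.13    0.212 ]
bin [(array([ 0.4926, -0.1533, -0.0004]), 0.93)]
tube_centre [(array([ 0.479 , -0.134 ,  0.0797]), 0.58)]
tube_foot []
fence_knob [(array([ 0.4864, -0.2541,  0.131 ]), 0.78)]
fence_pointer [(array([ 0.4404, -0.2175,  0.0869]), 0.79), (array([ 0.4748, -0.3479,  0.0028]), 0.41)]
mark_line [(array([ 0.4471, -0.1142,  0.0606]), 0.56), (array([ 0.4859, -0.2528,  0.1332]), 0.34)]
lever_knob [(array([ 0.6219, -0.1764,  0.124 ]), 0.81)]
lever_hinge [(array([ 0.563 , -0.16  ,  0.1236]), 0.82), (array([ 0.482 , -0.1376,  0.0774]), 0.63)]
[ 0.4465 -0.1162  0.0377]
```

View pics/w1.png

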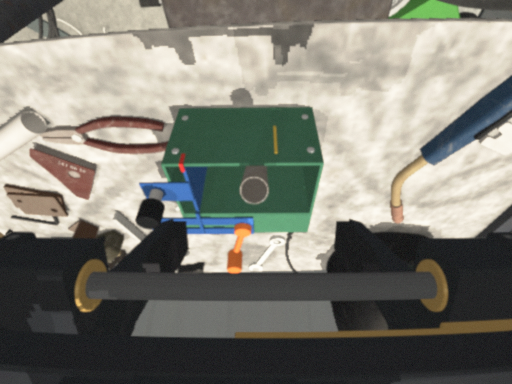

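The view is upside down (up is towards the robot). The front rim runs from (164,163) on the right to (321,162) on the left, with the yellow mark at column 276, rows 126–153. The red pointer is at (182,160) and the tube's open end is at (255,189).

```bash
python3 - <<'E'
from h import *
im=cv2.imread("pics/w1.png");h=cv2.cvtColor(im,cv2.COLOR_BGR2HSV)
def seg(lo,hi,box):
    m=cv2.inRange(h,lo,hi);b=np.zeros_like(m);x0,y0,x1,y1=box;b[y0:y1,x0:x1]=m[y0:y1,x0:x1]
    v,u=np.nonzero(b);return u,v
u,v=seg((15,90,60),(35,255,255),(260,115,290,160));print("mark",len(u),u.mean(),v.min(),v.max())
for r in(v.min()+3,v.max()-3):print(r,u[v==r].mean())
u2,v2=seg((0,140,80),(8,255,255),(172,145,192,180));print("ptr",len(u2),u2.mean(),v2.min(),v2.max())
for r in range(v2.min(),v2.max()+1):print(r,u2[v2==r].mean().round(1),end='; ')
print()
A=onplane((164,163),[0,0,1],.099,"w1");B=onplane((321,162),[0,0,1],.099,"w1");print("rim",A,B,np.linalg.norm(A-B))
y=(B-A)/np.linalg.norm(B-A);yaw=-np.arctan2(y[0],y[1]);print("yaw",yaw)
x=np.array([y[1],-y[0],0])
M=onplane((u.mean()+.5,v.mean()+.5),[0,0,1],.062,"w1");print("mark",M)
P=onplane((u2[v2<=v2.min()+3].mean()+.5,v2.min()),[0,0,1],.0865,"w1");print("ptr",P)
O=(A+B)/2+x*.0475;O[2]=0;print("bin",O)
for n,q in(("mark",M),("ptr",P),("tube",onplane((255.5,189.5),[0,0,1],.148,"w1")),("bolts",onplane((312,151),x,x@((A+B)/2),"w1"))):print(n,q,"bin:",(q-O)@x,(q-O)@y)
E
```

```text
mark 112 274.9107142857143 125 153
128 274.5
150 275.5
ptr 71 181.29577464788733 154 171
154 182.5; 155 182.5; 156 182.5; 157 182.5; 158 181.5; 159 181.5; 160 181.5; 161 181.0; 162 180.5; 163 180.5; 164 180.5; 165 180.5; 166 181.0; 167 181.0; 168 180.5; 169 181.0; 170 181.0; 171 181.5; 
rim [ 0.4419 -0.2315  0.099 ] [ 0.4481 -0.0717  0.099 ] 0.15993225526989016
yaw -0.0385296529732154
mark [ 0.4489 -0.1166  0.062 ]
ptr [ 0.4421 -0.2141  0.0865]
bin [ 0.4924 -0.1534  0.    ]
mark [ 0.4489 -0.1166  0.062 ] bin: -0.04489946630437459 0.035121930627604714
ptr [ 0.4421 -0.2141  0.0865] bin: -0.04794310184861872 -0.06255856970235832
tube [ 0.4285 -0.1366  0.148 ] bin: -0.06452150661288975 0.014381290734266037
bolts [ 0.4478 -0.0789  0.0828] bin: -0.04750000000000004 0.07281284657773722
```

```bash
cat >> h.py <<'E'
O=np.array([.4926,-.154,0]);YAW=-.04
def W(b): return O+R.from_euler('z',YAW).apply(b)
def B(w): return R.from_euler('z',-YAW).apply(np.array(w)-O)
def show(p,rv): print(np.round(p,4).tolist(),np.round(rv,4).tolist())
E
python3 - <<'E'
from h import *
im=cv2.imread("pics/w1.png").astype(int)
for r in(140,158,161):print(r,im[r,156:172].tolist()[::1],im[r,312:330].tolist())
a=.6;ax=np.array([-np.sin(a),0,np.cos(a)]);T=np.array([-.0325,.0152,.108])
for back in(.09,.0):show(*rel(W(T+back*ax),tgt(YAW,a)))
E
```

```text
140 [[207, 224, 231], [164, 179, 188], [133, 146, 152], [125, 136, 143], [125, 138, 144], [127, 138, 145], [128, 139, 146], [131, 140, 147], [126, 137, 144], [127, 138, 144], [120, 130, 137], [110, 122, 126], [97, 110, 103], [74, 92, 73], [60, 78, 48], [62, 80, 50]] [[60, 80, 49], [59, 78, 45], [58, 77, 47], [59, 78, 47], [61, 81, 50], [66, 85, 55], [85, 103, 85], [142, 159, 157], [178, 194, 200], [179, 196, 205], [178, 194, 202], [176, 191, 200], [186, 202, 211], [190, 206, 213], [189, 206, 216], [186, 203, 211], [188, 206, 214], [190, 207, 217]]
158 [[183, 199, 208], [182, 197, 209], [186, 202, 210], [185, 202, 212], [185, 202, 210], [179, 196, 203], [147, 165, 166], [95, 113, 99], [63, 82, 53], [65, 84, 54], [63, 82, 52], [62, 81, 50], [61, 79, 49], [61, 81, 51], [60, 78, 48], [62, 82, 54]] [[63, 82, 50], [61, 80, 50], [60, 80, 49], [60, 81, 51], [60, 78, 46], [62, 82, 51], [62, 81, 50], [65, 82, 54], [58, 78, 49], [66, 85, 54], [117, 133, 125], [191, 213, 217], [226, 239, 244], [235, 244, 249], [236, 245, 249], [235, 245, 249], [232, 243, 248], [229, 241, 246]]
161 [[150, 162, 169], [145, 156, 163], [125, 135, 140], [120, 129, 133], [116, 126, 130], [99, 112, 109], [78, 95, 78], [61, 80, 54], [60, 81, 48], [61, 81, 49], [62, 80, 50], [60, 78, 50], [62, 82, 50], [58, 79, 49], [60, 80, 50], [58, 78, 46]] [[66, 88, 54], [67, 89, 55], [64, 87, 54], [70, 90, 58], [62, 85, 51], [65, 86, 54], [67, 88, 54], [68, 90, 57], [68, 91, 55], [69, 91, 57], [86, 107, 81], [152, 172, 165], [218, 232, 236], [231, 242, 247], [232, 242, 248], [229, 240, 246], [225, 237, 242], [222, 234, 241]]
[0.0009, -0.0049, 0.0358] [-0.0016, -0.011, -0.002]
[-0.0001, -0.0048, 0.1258] [-0.0016, -0.011, -0.002]
```

```bash
python3 -m handwheel '[-1,0,-0.005,0.036,-0.002,-0.011,-0.002,-1,0,-0.005,0.06,-0.002,-0.011,-0.002,-1,0,-0.005,0.08,-0.002,-0.011,-0.002,-1,0,-0.005,0.1,-0.002,-0.011,-0.002,-1,0,-0.005,0.115,-0.002,-0.011,-0.002,-1,0,-0.005,0.126,-0.002,-0.011,-0.002,-1,0,-0.005,0.126,-0.002,-0.011,-0.002]'
python3 - <<'E'
from h import *
print(B(pose()[0]))
wristview("w2",["tube_centre","mark_line"])
print(env.get_state()["wrist_force"])
E
```

```text
clock: 4.25
tcp_pos: [0.4701, -0.1334, 0.1209]
ee_rot: [0.024, 0.959, -0.007, 0.284]
wrist_force: [-0.8, 0.7, 0.4]
opening: 0.0883
gripper_force: 0.0
[-0.0233  0.0197  0.1209]
tube_centre [(array([ 0.4819, -0.1372,  0.0789]), 0.9)]
mark_line [(array([ 0.4462, -0.1145,  0.0621]), 0.45)]
[ 0.608   0.1944 -0.1187]
```

View pics/w2.png

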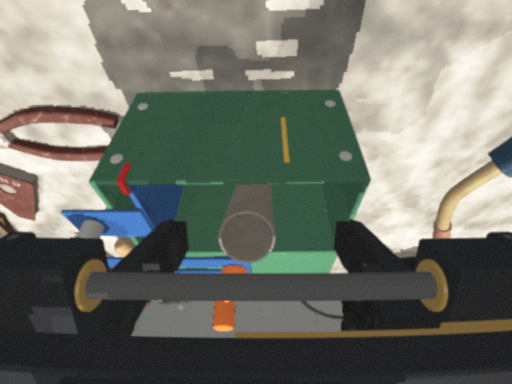

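The tube's end shows at (247,235) between the fingers, with the rim at row 183, the mark at (285,140) and the pointer at (124,180). The TCP isn't where I commanded it, so I'll check whether it is still settling.

```bash
python3 - <<'E'
from h import *
s=env.get_state();print(s["clock"],s["tcp_pos"],s["ee_rot"],s["q"],s["dq"],B(s["tcp_pos"]))
for uv,n in(((247,235),"w2"),):print(B(onplane(uv,[0,0,1],.144,n)))
a=.6;T=np.array([-.0325,.0152,.108]);show(*rel(W(T),tgt(YAW,a)))
E
```

```text
4.4 [ 0.4695 -0.1337  0.1218] [ 0.0239  0.9583 -0.0078  0.2845] [-0.6989  0.2829  2.0376  0.8044  0.4739 -2.8833] [-0.0049 -0.007   0.0024 -0.0019 -0.0008  0.0005] [-0.0239  0.0194  0.1218]
[-0.062   0.0136  0.144 ]
[0.0147, -0.0042, 0.007] [-0.0068, -0.0228, -0.0078]
```

Joint 6 ran to its limit, because the tilted tool is near a wrist singularity. I'll grasp with a smaller forward tilt (0.15) and finish tilted back instead, which keeps the wrist clear of it.

```bash
python3 - <<'E'
from h import *
show(*rel(W([-.044,.0145,.1084]),tgt(YAW,.15)))
show(*rel(W([-.034,.0165,.118]),tgt(YAW,.3)))
E
```

```text
[0.0241, -0.0051, 0.0004] [-0.0049, 0.4272, -0.0092]
[0.0105, -0.003, -0.0022] [-0.0056, 0.2772, -0.0088]
```

```bash
python3 -m handwheel '[-1,0.005,-0.002,-0.003,-0.003,0.14,-0.004,-1,0.01,-0.003,-0.003,-0.005,0.28,-0.009,-1,0.015,-0.004,-0.003,-0.005,0.4,-0.009,-1,0.02,-0.005,-0.003,-0.005,0.427,-0.009,-1,0.02,-0.005,-0.003,-0.005,0.427,-0.009]'
python3 - <<'E'
from h import *
s=env.get_state();print(s["clock"],s["q"],B(s["tcp_pos"]),s["wrist_force"])
show(*rel(W([-.044,.0145,.1084]),tgt(YAW,.15)))
E
```

```text
clock: 4.9
tcp_pos: [0.4517, -0.1382, 0.1137]
ee_rot: [0.02, 0.997, -0.002, 0.075]
wrist_force: [0.2, -0.1, -0.8]
opening: 0.0884
gripper_force: 0.0
4.9 [-0.5911  0.3408  1.7973  0.1015  0.8771 -2.1823] [-0.0415  0.0142  0.1137] [ 0.1567 -0.1323 -0.7712]
[0.0033, 0.0003, 0.0048] [-0.0007, 0.0006, 0.0005]
```

```bash
python3 -m handwheel '[-1,0.003,0,0.005,0,0,0,0.2,0.003,0,0.005,0,0,0,1,0.003,0,0.005,0,0,0,1,0.003,0,0.005,0,0,0,1,0.003,0,0.005,0,0,0,1,0.003,0,0.005,0,0,0,1,0.003,0,0.005,0,0,0]'
python3 - <<'E'
from h import *
s=env.get_state();print(s["clock"],s["q"],B(s["tcp_pos"]),s["wrist_force"])
p0,R0=pose()
# planned path: tube pivot; track foot from current grasp assumptions
a0=.6;t0=.15
b0=B(p0); foot0=np.array([.033,b0[1],.0111])
off=R.from_euler('y',a0).apply(b0-foot0)  # tcp rel foot when upright (rot about +y by a0 takes lean -x to up)
print("off",off)
for a,fx,fz in((.6,.032,.0145),(.5,.031,.0145),(.4,.030,.014),(.3,.028,.013),(.2,.024,.012),(.1,.018,.010),(0,.010,.009)):
    foot=np.array([fx,b0[1],fz]);t=foot+R.from_euler('y',-a).apply(off)
    u=np.array([-np.sin(a),np.cos(a)]);v=np.array([-.0435-fx,.099-fz])
    d=v[0]*u[1]-v[1]*u[0]
    print(a,"rimdist",round(d*1e3,1),"rear",round((fx+.0127*np.cos(a))*1e3,1),"low",round((fz-.0127*np.sin(a))*1e3,1),"L",(R0.inv().apply(W(t)-p0)).round(4),(R0.inv()*tgt(YAW,t0-(.6-a))).as_rotvec().round(3))
E
```

```text
clock: 5.6
tcp_pos: [0.4488, -0.1377, 0.1077]
ee_rot: [0.02, 0.997, -0.001, 0.075]
wrist_force: [-0.3, 0.1, -0.2]
opening: 0.0423
gripper_force: 0.0
5.6 [-0.5942  0.3466  1.812   0.1044  0.858  -2.1883] [-0.0444  0.0146  0.1077] [-0.2876  0.076  -0.2298]
off [-0.0093  0.      0.1234]
0.6 rimdist -14.6 rear 42.5 low 7.3 L [ 0.0005  0.     -0.0035] [ 0. -0. -0.]
0.5 rimdist -24.9 rear 42.1 low 8.4 L [-0.0095  0.     -0.0093] [ 0.   0.1 -0. ]
0.4 rimdist -34.6 rear 41.7 low 9.1 L [-0.02    0.     -0.0135] [ 0.   0.2 -0. ]
0.3 rimdist -42.9 rear 40.1 low 9.2 L [-0.0298  0.     -0.0162] [ 0.   0.3 -0. ]
0.2 rimdist -48.9 rear 36.4 low 9.5 L [-0.0378  0.     -0.018 ] [ 0.   0.4 -0. ]
0.1 rimdist -52.3 rear 30.6 low 8.7 L [-0.0439  0.     -0.0178] [ 0.   0.5 -0. ]
0 rimdist -53.5 rear 22.7 low 9.0 L [-0.0483  0.     -0.0177] [ 0.   0.6 -0. ]
```

```bash
python3 -m handwheel '[1,0,0,0,0,0,0,1,0,0,0,0,0,0,1,0,0,0,0,0,0,1,0,0,0,0,0,0,1,0,0,0,0,0,0]'; python3 -c "
from h import *
s=env.get_state();print(B(s['tcp_pos']),s['wrist_force'])"
```

```text
clock: 6.1
tcp_pos: [0.4488, -0.1377, 0.1077]
ee_rot: [0.02, 0.997, -0.001, 0.075]
wrist_force: [0.1, 0.2, 0.1]
opening: 0.0244
gripper_force: 30.0
[-0.0444  0.0146  0.1077] [0.1052 0.1673 0.1211]
```

```bash
python3 -m handwheel '[1,0,0,-0.0035,0,0,0,1,-0.005,0,-0.0065,0,0.05,0,1,-0.0095,0,-0.0093,0,0.1,0,1,-0.02,0,-0.0135,0,0.2,0,1,-0.03,0,-0.0162,0,0.3,0,1,-0.038,0,-0.018,0,0.4,0,1,-0.044,0,-0.0178,0,0.5,0,1,-0.0483,0,-0.0177,0,0.6,0,1,-0.0483,0,-0.0177,0,0.6,0]'
python3 - <<'E'
from h import *
s=env.get_state();print(s["clock"],s["q"],B(s["tcp_pos"]),s["wrist_force"],s["opening"])
wristview("w3",["tube_centre","tube_foot"])
env.read_camera("scene")
for c in("tube_centre","tube_foot"):print(B(env.pinpoint(c,"scene")[0]["location"]))
im=cv2.imread("pics/w3.png");im2=env.read_camera("scene")[150:310,160:320,::-1]
cv2.imwrite("pics/c3.png",np.hstack([cv2.resize(im,(430,420)),cv2.resize(im2,(370,420))]))
E
```

```text
clock: 7.0
tcp_pos: [0.495, -0.1394, 0.1311]
ee_rot: [0.019, 0.974, 0.005, -0.224]
wrist_force: [-0.4, -0.0, -1.3]
opening: 0.0244
gripper_force: 30.0
7.0 [-0.4241  0.6191  1.2829 -0.1649  1.6618 -1.9356] [0.0018 0.0146 0.1311] [-0.4012 -0.0215 -1.3209] 0.02435741435189263
tube_centre [(array([ 0.5046, -0.138 ,  0.088 ]), 0.96)]
tube_foot [(array([ 0.5022, -0.1372,  0.0091]), 0.62)]
[0.0071 0.0149 0.0898]
[0.0104 0.0137 0.0054]
```

View pics/c3.png

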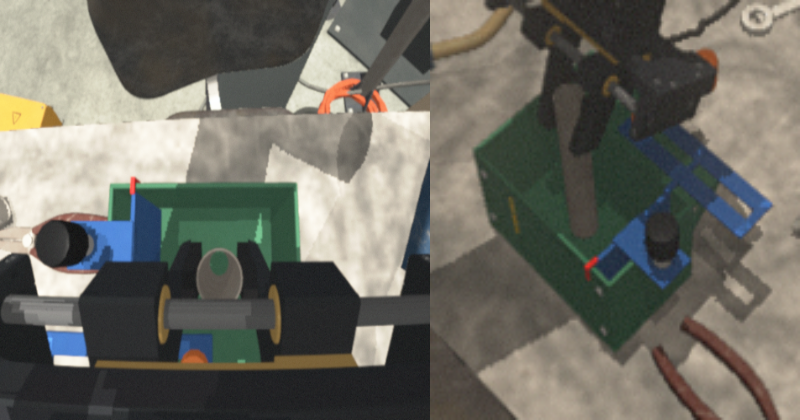

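The tube stands upright in the grip, with its foot about 5 mm above the floor, clear of the walls. I'll shift it left and lower it.

```bash
python3 -m handwheel '[1,0,0.01,0,0,0,0,1,0,0.02,0,0,0,0,1,0,0.032,0,0,0,0,1,0,0.0445,0,0,0,0,1,0,0.0445,0,0,0,0,1,-0.0006,0.0445,0.0013,0,0,0,1,-0.0012,0.0445,0.0026,0,0,0,1,-0.0017,0.0445,0.0036,0,0,0,1,-0.0017,0.0445,0.0036,0,0,0]'
python3 - <<'E'
from h import *
s=env.get_state();print(s["clock"],B(s["tcp_pos"]),s["wrist_force"],s["torque"])
wristview("w4",["tube_centre","tube_foot","bin","mark_line"])
E
```

```text
clock: 8.25
tcp_pos: [0.4956, -0.0953, 0.1282]
ee_rot: [0.02, 0.975, 0.005, -0.223]
wrist_force: [0.3, -0.1, -0.2]
opening: 0.0245
gripper_force: 30.0
8.25 [0.0006 0.0588 0.1282] [ 0.2593 -0.054  -0.217 ] [-0.0057 -0.2943 -0.0312]
tube_centre [(array([ 0.5029, -0.0916,  0.0863]), 0.97)]
tube_foot [(array([ 0.5034, -0.0938,  0.0068]), 0.68)]
bin [(array([ 0.493, -0.149, -0.   ]), 0.75)]
mark_line []
```

View pics/w4.png

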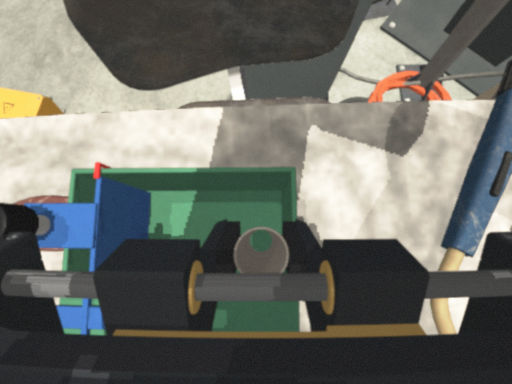

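The tube is left of centre, its top at (261,252), with clearance to the left wall (column 297). The weight has nearly gone off the wrist, so I'll lower it a little more.

```bash
python3 -m handwheel '[1,-0.0004,0,0.0009,0,0,0,1,-0.0007,0,0.0016,0,0,0,1,-0.0007,0,0.0016,0,0,0]'
python3 - <<'E'
from h import *
s=env.get_state();print(s["clock"],B(s["tcp_pos"]),s["wrist_force"],s["torque"])
E
```

```text
clock: 8.8
tcp_pos: [0.4957, -0.0951, 0.1269]
ee_rot: [0.02, 0.975, 0.005, -0.223]
wrist_force: [0.3, 0.0, 1.3]
opening: 0.0246
gripper_force: 30.0
8.8 [0.0007 0.059  0.1269] [0.323  0.0157 1.2617] [ 0.0208 -0.0722  0.0505]
```

```bash
python3 -m handwheel '[1,-0.0004,0,0.0009,0,0,0,1,-0.0007,0,0.0016,0,0,0,1,-0.0007,0,0.0016,0,0,0]'
python3 - <<'E'
from h import *
s=env.get_state();print(s["clock"],B(s["tcp_pos"]),s["wrist_force"],s["torque"])
E
```

```text
clock: 9.1
tcp_pos: [0.4959, -0.0952, 0.1268]
ee_rot: [0.02, 0.975, 0.004, -0.222]
wrist_force: [-0.3, -0.0, 15.0]
opening: 0.0246
gripper_force: 30.0
9.1 [0.0009 0.0589 0.1268] [-0.2524 -0.0468 14.9525] [ 0.165   0.9092 -0.074 ]
```

```bash
python3 -m handwheel '[1,0.0005,0,-0.0011,0,0,0,0.35,0.0005,0,-0.0011,0,0,0,0,0.0005,0,-0.0011,0,0,0,-0.2,0.0005,0,-0.0011,0,0,0,-0.3,0.0005,0,-0.0011,0,0,0,-0.3,0.0005,0,-0.0011,0,0,0,-0.3,0.0005,0,-0.0011,0,0,0]'
python3 - <<'E'
from h import *
s=env.get_state();print(s["clock"],s["wrist_force"],s["opening"])
wristview("w5",["tube_centre","tube_foot"])
E
```

```text
clock: 9.8
tcp_pos: [0.4956, -0.095, 0.1261]
ee_rot: [0.02, 0.975, 0.005, -0.223]
wrist_force: [0.0, 0.4, 0.1]
opening: 0.0572
gripper_force: 0.0
9.8 [0.0184 0.3727 0.0568] 0.057197373622958195
tube_centre [(array([ 0.5084, -0.0913,  0.0834]), 0.95)]
tube_foot [(array([ 0.502 , -0.0929,  0.0088]), 0.72)]
```

```bash
python3 -m handwheel '[-0.3,0,0,-0.02,0,0,0,-0.3,0,0,-0.045,0,0,0,-0.3,0,0,-0.08,0,0,0,-0.4,0,0,-0.11,0,0,0,-0.4,0,0,-0.11,0,0,0]'
python3 - <<'E'
from h import *
s=env.get_state();print(s["clock"],B(s["tcp_pos"]))
show(*rel(W([-.02,-.09,.215]),tgt(YAW,0)))
E
```

```text
clock: 10.45
tcp_pos: [0.5451, -0.0973, 0.228]
ee_rot: [0.02, 0.975, 0.004, -0.22]
wrist_force: [0.3, -0.2, 0.9]
opening: 0.0615
gripper_force: 0.0
10.45 [0.0502 0.0588 0.228 ]
[0.0578, -0.1487, 0.0421] [-0.0017, -0.4437, -0.0002]
```

```bash
python3 -m handwheel '[-0.4,0.01,-0.04,0,0,-0.1,0,-0.4,0.02,-0.08,0.01,0,-0.2,0,-0.4,0.04,-0.12,0.03,0,-0.3,0,-0.4,0.058,-0.149,0.042,-0.002,-0.444,0,-0.4,0.058,-0.149,0.042,-0.002,-0.444,0,-0.4,0.058,-0.149,0.042,-0.002,-0.444,0,-0.4,0.058,-0.149,0.042,-0.002,-0.444,0]'
python3 - <<'E'
from h import *
s=env.get_state();print(s["clock"],B(s["tcp_pos"]),s["q"])
wristview("w6",["tube_centre","tube_foot","bin","fence_knob","fence_pointer","lever_knob","lever_hinge"])
E
```

```text
clock: 11.15
tcp_pos: [0.4675, -0.2425, 0.2123]
ee_rot: [0.02, 1.0, 0.001, -0.003]
wrist_force: [0.3, 0.3, -0.3]
opening: 0.062
gripper_force: 0.0
11.15 [-0.0215 -0.0894  0.2123] [-0.7024  0.3642  1.4032 -0.0023  1.3812 -2.2331]
tube_centre [(array([ 0.5072, -0.09  ,  0.0837]), 0.7)]
tube_foot [(array([ 0.5017, -0.092 ,  0.0046]), 0.95), (array([ 0.4407, -0.2152,  0.0861]), 0.26)]
bin [(array([ 0.4909, -0.1534, -0.0034]), 0.96)]
fence_knob [(array([ 0.4861, -0.2522,  0.1279]), 0.86)]
fence_pointer [(array([ 0.4387, -0.2201,  0.0851]), 0.83)]
lever_knob [(array([ 0.6215, -0.1779,  0.1226]), 0.64)]
lever_hinge []
```

View pics/w6.png

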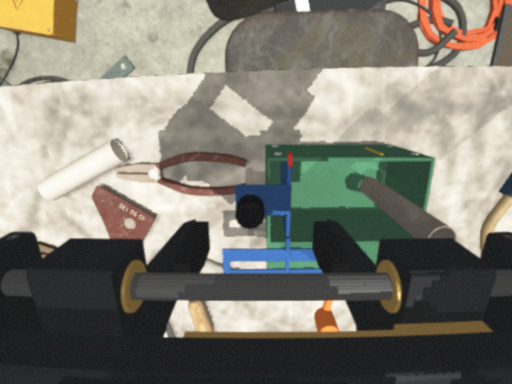

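The tube stands free, foot at (356,180) and top at (432,234). The knob is at (250,211), the pointer at (290,160) and the mark at (374,151).

```bash
python3 - <<'E'
from h import *
k=onplane((250.5,211.5),[0,0,1],.144,"w6");print("knob",k,B(k))
print("mark",B(onplane((374.5,151.5),[0,0,1],.062,"w6")),"ptr",B(onplane((291,154),[0,0,1],.0865,"w6")))
for z in(.16,.115):show(*rel([*k[:2],z],tgt(YAW,0)))
E
```

```text
knob [ 0.4806 -0.2521  0.144 ] [-0.008  -0.0985  0.144 ]
mark [-0.0463  0.0369  0.062 ] ptr [-0.0474 -0.059   0.0865]
[-0.0141, -0.009, 0.0523] [0.0023, -0.0064, 0.0003]
[-0.0144, -0.0091, 0.0973] [0.0023, -0.0064, 0.0003]
```

```bash
python3 -m handwheel '[-0.4,-0.014,-0.009,0.01,0.002,-0.006,0,-0.3,-0.014,-0.009,0.045,0.002,-0.006,0,-0.2,-0.014,-0.009,0.075,0.002,-0.006,0,-0.2,-0.014,-0.009,0.096,0.002,-0.006,0,0.3,-0.014,-0.009,0.097,0.002,-0.006,0,1,-0.014,-0.009,0.097,0.002,-0.006,0,1,-0.014,-0.009,0.097,0.002,-0.006,0,1,-0.014,-0.009,0.097,0.002,-0.006,0,1,-0.014,-0.009,0.097,0.002,-0.006,0,1,-0.014,-0.009,0.097,0.002,-0.006,0]'
python3 - <<'E'
from h import *
s=env.get_state();print(s["clock"],B(s["tcp_pos"]),s["q"],s["wrist_force"])
wristview("w7",["fence_pointer","mark_line"])
im=cv2.imread("pics/w7.png");cv2.imwrite("pics/c7.png",cv2.resize(im[60:300,180:480],None,fx=2.4,fy=2.4))
E
```

```text
clock: 12.55
tcp_pos: [0.4805, -0.2527, 0.1167]
ee_rot: [0.02, 1.0, -0.001, 0.001]
wrist_force: [-0.5, 0.3, 6.4]
opening: 0.0253
gripper_force: 30.0
12.55 [-0.0081 -0.0991  0.1167] [-0.7024  0.4878  1.5054  0.0002  1.146  -2.2327] [-0.5062  0.3049  6.3608]
fence_pointer [(array([ 0.4382, -0.2171,  0.0842]), 0.81)]
mark_line [(array([ 0.4462, -0.1123,  0.0612]), 0.46)]
```

View pics/c7.png

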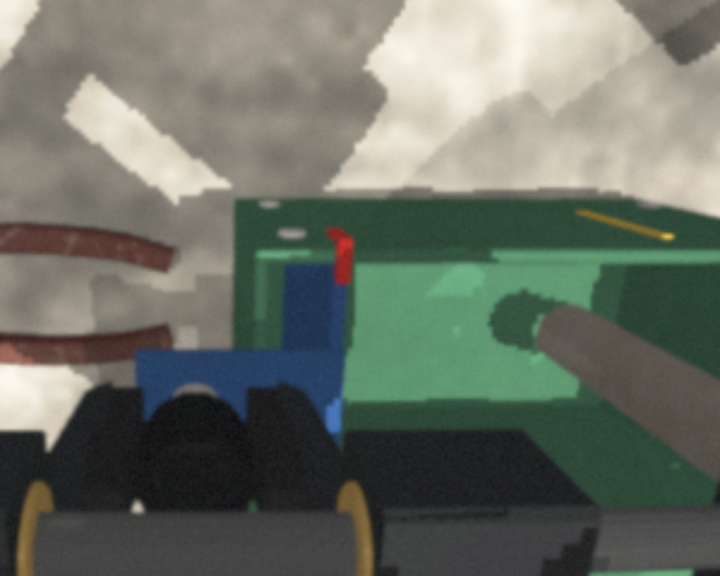

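The fingers hold the knob (30 N, opening 25 mm). The pointer is at crop (343,250) and the mark at (625,225). I'll slide most of the way, then measure again.

```bash
python3 -m handwheel '[1,0,0.006,0,0,0,0,1,0,0.015,0,0,0,0,1,0,0.025,0,0,0,0,1,0,0.035,0,0,0,0,1,0,0.045,0,0,0,0,1,0,0.055,0,0,0,0,1,0,0.065,0,0,0,0,1,0,0.075,0,0,0,0,1,0,0.083,0,0,0,0,1,0,0.083,0,0,0,0]'
cat > meas.py <<'E'
from h import *
import sys
n=sys.argv[1];s=env.get_state();print(s["clock"],B(s["tcp_pos"]),s["wrist_force"])
wristview(n,["tube_centre","tube_foot","fence_pointer","mark_line"])
im=cv2.imread(f"pics/{n}.png");h=cv2.cvtColor(im,cv2.COLOR_BGR2HSV)
K,D,T=cam(n)
def pred(b):
    w=np.append(W(b),1);c=np.linalg.inv(T)@w;return cv2.projectPoints(c[:3].reshape(1,3),np.zeros(3),np.zeros(3),K,D)[0].ravel()
for nm,lo,hi,b in(("mark",(18,90,60),(35,255,255),[-.0475,.036,.062]),("ptr",(0,150,80),(8,255,255),[-.0475,s_y:=B(s["tcp_pos"])[1]+.038,.09])):
    m=cv2.inRange(h,lo,hi);x,y=pred(b);z=np.zeros_like(m);y0,y1,x0,x1=[max(0,int(a)) for a in(y-35,y+35,x-30,x+30)];z[y0:y1,x0:x1]=m[y0:y1,x0:x1]
    v,u=np.nonzero(z);print(nm,"pred",x.round(1),y.round(1),len(u))
    if not len(u):continue
    for r in range(v.min(),v.max()+1,2):
        uu=u[v==r]
        if len(uu):
            c=(uu.mean()+.5,r+.5);q=B(onplane(c,R.from_euler('z',YAW).apply([1,0,0]),R.from_euler('z',YAW).apply([1,0,0])@W([-.0482,0,0]),n));print("  ",r,len(uu),c[0],"by",(q[1]*1e3).round(1),"z",(q[2]*1e3).round(1))
cv2.imwrite(f"pics/c_{n}.png",cv2.resize(im[60:300,130:430],None,fx=2.4,fy=2.4))
E
python3 meas.py w8
```

```text
clock: 13.7
tcp_pos: [0.4835, -0.1689, 0.1167]
ee_rot: [0.02, 1.0, -0.0, 0.001]
wrist_force: [-1.6, 2.9, 8.7]
opening: 0.0254
gripper_force: 30.0
13.7 [-0.0085 -0.0152  0.1167] [-1.5566  2.9445  8.7463]
tube_centre [(array([ 0.5044, -0.0909,  0.0814]), 0.91)]
tube_foot [(array([ 0.5026, -0.0937,  0.0074]), 0.95)]
fence_pointer [(array([ 0.4428, -0.1347,  0.0855]), 0.94), (array([ 0.4445, -0.1131,  0.0646]), 0.19)]
mark_line []
mark pred 330.0 152.3 91
   147 4 323.0 by 34.8 z 43.4
   149 7 324.5 by 33.8 z 53.4
   151 8 327.0 by 33.6 z 62.7
   153 8 330.0 by 33.7 z 71.1
   155 8 333.0 by 33.9 z 79.0
   157 8 336.0 by 34.0 z 86.2
   159 6 337.0 by 32.9 z 92.9
ptr pred 320.2 159.6 136
   155 3 319.5 by 24.5 z 79.1
   157 7 320.5 by 23.7 z 86.3
   159 9 322.5 by 23.6 z 93.0
   161 7 323.5 by 22.8 z 99.3
   163 7 323.5 by 21.5 z 105.1
   165 7 323.5 by 20.3 z 110.6
   167 6 323.6666666666667 by 19.3 z 115.7
   169 6 323.0 by 17.9 z 120.5
   171 5 323.5 by 17.1 z 125.0
   173 5 323.5 by 16.2 z 129.3
   175 5 323.5 by 15.3 z 133.3
   177 1 324.5 by 14.9 z 137.1
```

View pics/c_w8.png

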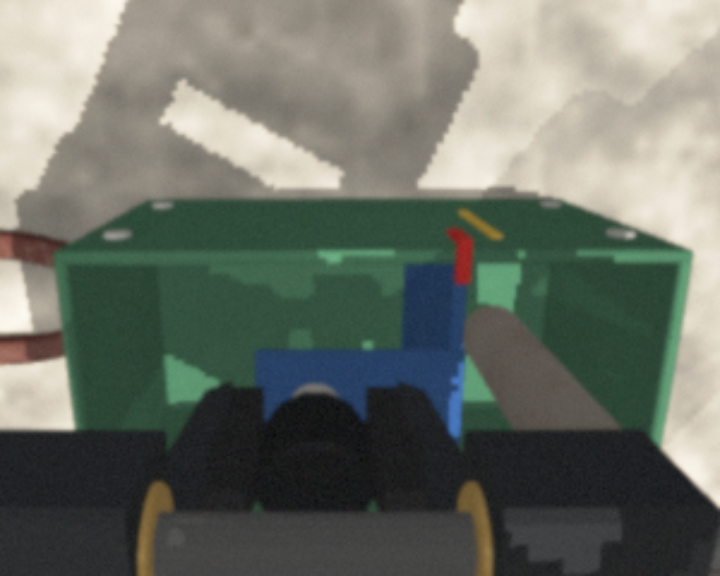

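The pointer is at crop (460,255) and the mark at (480,222), with the tube clear to the left. About 10 mm of travel remains.

```bash
python3 -m handwheel '[1,0,0.003,0,0,0,0,1,0,0.006,0,0,0,0,1,0,0.009,0,0,0,0,1,0,0.009,0,0,0,0]'
python3 meas.py w9
```

```text
clock: 14.35
tcp_pos: [0.4839, -0.1607, 0.1167]
ee_rot: [0.02, 1.0, -0.001, 0.001]
wrist_force: [-2.6, 1.0, 8.3]
opening: 0.0247
gripper_force: 30.0
14.35 [-0.0085 -0.007   0.1167] [-2.5709  0.969   8.3293]
tube_centre [(array([ 0.5054, -0.0927,  0.0838]), 0.7)]
tube_foot [(array([ 0.5034, -0.0928,  0.0046]), 0.69)]
fence_pointer [(array([ 0.4448, -0.1273,  0.0865]), 0.62), (array([ 0.4875, -0.1602,  0.1313]), 0.19)]
mark_line [(array([ 0.4471, -0.116 ,  0.06  ]), 0.61)]
mark pred 319.1 152.2 63
   147 4 313.0 by 34.7 z 43.6
   149 7 314.5 by 34.1 z 53.7
   151 7 316.5 by 33.8 z 62.9
   153 8 319.0 by 33.9 z 71.4
   155 2 324.0 by 35.8 z 79.1
   157 2 326.0 by 35.5 z 86.4
   159 1 327.5 by 34.9 z 93.1
ptr pred 320.2 159.6 132
   156 5 319.5 by 31.9 z 82.9
   158 8 321.0 by 31.5 z 89.8
   160 7 323.5 by 31.7 z 96.3
   162 7 323.5 by 30.3 z 102.3
   164 7 323.5 by 29.1 z 108.0
   166 7 323.5 by 27.9 z 113.2
   168 6 323.0 by 26.6 z 118.2
   170 5 323.5 by 25.8 z 122.8
   172 5 323.5 by 24.8 z 127.2
   174 5 323.5 by 23.9 z 131.3
   176 5 323.5 by 23.1 z 135.2
```

```bash
python3 -m handwheel '[1,0,0.0012,0,0,0,0,1,0,0.0022,0,0,0,0,1,0,0.0022,0,0,0,0]'
python3 meas.py w10 | grep -v "by 2"
python3 - <<'E'
from h import *
s=env.get_state();show(*rel(W([-.075,.034,.22]),tgt(YAW,.2)))
E
```

```text
clock: 14.9
tcp_pos: [0.4839, -0.1588, 0.1167]
ee_rot: [0.02, 1.0, -0.001, 0.0]
wrist_force: [-4.1, -1.7, 7.7]
opening: 0.0257
gripper_force: 30.0
14.9 [-0.0085 -0.0051  0.1167] [-4.1161 -1.6854  7.6985]
tube_centre [(array([ 0.506 , -0.0901,  0.0839]), 0.65)]
tube_foot [(array([ 0.5031, -0.0941,  0.0044]), 0.79)]
fence_pointer []
mark_line []
mark pred 316.6 152.2 51
   147 4 311.0 by 35.0 z 43.6
   149 6 312.0 by 34.0 z 53.6
   151 7 314.5 by 34.2 z 62.8
   153 7 316.5 by 34.0 z 71.3
   155 1 315.5 by 31.8 z 79.1
ptr pred 320.2 159.6 137
   155 2 321.0 by 35.6 z 79.1
   157 7 320.5 by 33.8 z 86.3
   159 9 322.5 by 33.6 z 93.1
   161 7 323.5 by 32.9 z 99.3
   163 7 323.5 by 31.6 z 105.1
   165 7 323.5 by 30.4 z 110.6
[0.0664, 0.0389, -0.1034] [-0.0015, -0.199, -0.0003]
```

```bash
python3 -m handwheel '[0.3,0,0,0,0,0,0,0,0,0,0,0,0,0,0,0,0,0,0,0,0,0,0,0,0,0,0,0,0,0,0,-0.02,0,0,0,0,0,0,-0.06,0,0,0,0,0,0,-0.1,0,0,0,0,0.066,0.039,-0.103,-0.002,-0.199,0,0,0.066,0.039,-0.103,-0.002,-0.199,0,0,0.066,0.039,-0.103,-0.002,-0.199,0]'
sed -i 's/y-35,y+35/y-45,y+45/' meas.py; sed -i 's/B(s\["tcp_pos"\])\[1\]+.038/0.034/' meas.py
python3 meas.py w11; python3 - <<'E'
from h import *
env.read_camera("wrist")
for q in("fence_knob","lever_knob","lever_hinge","bin"):print(q,[B(d["location"]) for d in env.pinpoint(q,"wrist")[:1]])
E
```

```text
clock: 16.15
tcp_pos: [0.4162, -0.1144, 0.2185]
ee_rot: [0.02, 0.995, -0.0, 0.099]
wrist_force: [-1.4, 0.9, -0.1]
opening: 0.0438
gripper_force: 0.0
16.15 [-0.0779  0.0365  0.2185] [-1.4339  0.8921 -0.1474]
tube_centre [(array([ 0.5075, -0.0911,  0.0812]), 0.6)]
tube_foot [(array([ 0.502 , -0.0947,  0.0051]), 0.58)]
fence_pointer [(array([ 0.4444, -0.1218,  0.0869]), 0.9)]
mark_line [(array([ 0.448 , -0.1126,  0.0593]), 0.44)]
mark pred 260.4 169.4 69
   162 3 260.5 by 36.2 z 43.4
   164 4 260.0 by 35.6 z 49.4
   166 4 260.0 by 35.6 z 55.3
   168 4 260.0 by 35.6 z 60.9
   170 4 260.0 by 35.6 z 66.4
   172 4 260.0 by 35.6 z 71.7
   174 4 260.0 by 35.6 z 76.9
   176 4 260.0 by 35.5 z 81.9
   178 3 260.5 by 36.1 z 86.7
   188 1 254.5 by 30.0 z 109.0
ptr pred 258.5 180.5 60
   178 2 257.0 by 32.3 z 86.7
   180 4 257.0 by 32.4 z 91.4
   182 4 257.0 by 32.4 z 96.0
   184 4 257.0 by 32.5 z 100.5
   186 4 257.0 by 32.5 z 104.8
   188 4 257.0 by 32.5 z 109.0
   190 5 257.5 by 33.1 z 113.1
   192 4 257.0 by 32.6 z 117.1
fence_knob [array([-0.0119, -0.1947,  0.0074])]
lever_knob [array([ 0.1315, -0.0188,  0.1249])]
lever_hinge [array([ 0.0686, -0.0042,  0.1263])]
bin [array([ 0.0001,  0.001 , -0.0001])]
```

View pics/c_w11.png

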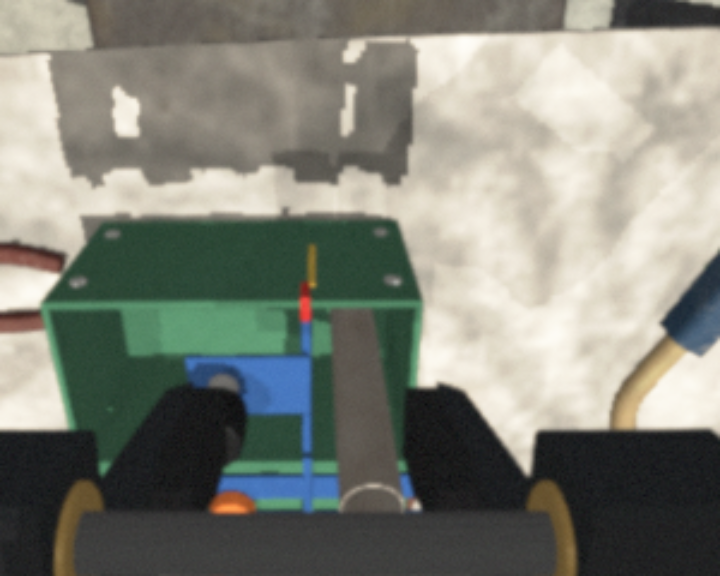

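The square-on view shows the pointer at crop x 306 and the mark at x 312, so the fence is still about 3.2 mm short. The tube is upright at (350,330). I'll regrasp the knob and correct.

```bash
python3 - <<'E'
from h import *
for z in(.205,.1167):show(*rel(W([-.0085,-.0051,z]),tgt(YAW,0)))
E
```

```text
[-0.0619, -0.0394, 0.0259] [0.0025, 0.1983, -0.0005]
[-0.0445, -0.0396, 0.1124] [0.0025, 0.1983, -0.0005]
```

```bash
python3 -m handwheel '[0,-0.03,-0.02,0.01,0.002,0.1,0,0,-0.062,-0.0394,0.026,0.0025,0.198,0,0,-0.062,-0.0394,0.026,0.0025,0.198,0,0,-0.056,-0.0394,0.055,0.0025,0.198,0,0,-0.05,-0.0395,0.085,0.0025,0.198,0,0,-0.0445,-0.0396,0.112,0.0025,0.198,0,0.3,-0.0445,-0.0396,0.112,0.0025,0.198,0,1,-0.0445,-0.0396,0.112,0.0025,0.198,0,1,-0.0445,-0.0396,0.112,0.0025,0.198,0,1,-0.0445,-0.0396,0.112,0.0025,0.198,0]'
python3 - <<'E'
from h import *
s=env.get_state();print(s["clock"],B(s["tcp_pos"]),s["wrist_force"],s["opening"],s["gripper_force"])
E
```

```text
clock: 17.65
tcp_pos: [0.4841, -0.1589, 0.1187]
ee_rot: [0.02, 1.0, -0.001, 0.002]
wrist_force: [0.4, 0.1, 1.3]
opening: 0.0252
gripper_force: 30.0
17.65 [-0.0083 -0.0052  0.1187] [0.4315 0.1251 1.2558] 0.02520308046931535 29.998815916478634
```

```bash
python3 -m handwheel '[1,0,0.0015,0,0,0,0,1,0,0.0034,0,0,0,0,1,0,0.0034,0,0,0,0,1,0,0.0034,0,0,0,0]'
python3 - <<'E'
from h import *
s=env.get_state();print(s["clock"],B(s["tcp_pos"]),s["wrist_force"],s["opening"],s["gripper_force"])
E
```

```text
clock: 18.05
tcp_pos: [0.4843, -0.1555, 0.1187]
ee_rot: [0.02, 1.0, -0.001, 0.002]
wrist_force: [-0.7, -0.4, 6.8]
opening: 0.0252
gripper_force: 30.0
18.05 [-0.0083 -0.0019  0.1187] [-0.7285 -0.3526  6.8121] 0.025171423559667273 29.999297400936484
```

Moved 3.3 mm. Release, rise and check from the same viewpoint.

```bash
python3 -m handwheel '[0.3,0,0,0,0,0,0,0,0,0,0,0,0,0,0,0,0,0,0,0,0,0,0,0,0,0,0,0,0,0,0,-0.02,0,0,0,0,0,0,-0.06,0,0,0,0,0,0,-0.1,0,0,0,0,0.066,0.037,-0.103,-0.002,-0.199,0,0,0.066,0.037,-0.103,-0.002,-0.199,0,0,0.066,0.037,-0.103,-0.002,-0.199,0,0,0.066,0.037,-0.103,-0.002,-0.199,0]'
python3 meas.py w12; python3 - <<'E'
from h import *
for c in("top","scene"):
    env.read_camera(c)
    for q in("lever_knob","lever_hinge","tube_centre","tube_foot"):print(c,q,[B(d["location"]) for d in env.pinpoint(q,c)[:2]])
E
```

```text
18.05 [-0.0083 -0.0019  0.1187] [-0.7285 -0.3526  6.8121]
tube_centre [(array([ 0.505 , -0.0933,  0.0835]), 0.62)]
tube_foot [(array([ 0.5027, -0.0955,  0.0064]), 0.62)]
fence_pointer [(array([ 0.4468, -0.1204,  0.0859]), 0.66)]
mark_line [(array([ 0.4447, -0.1142,  0.0582]), 0.49)]
mark pred 311.8 151.4 69
   146 3 306.5 by 35.0 z 42.6
   148 6 308.0 by 34.6 z 52.8
   150 7 309.5 by 34.2 z 62.2
   152 7 311.5 by 34.1 z 70.9
   154 6 313.0 by 33.8 z 78.8
   156 3 313.5 by 32.8 z 86.2
   158 4 315.0 by 32.5 z 93.0
ptr pred 316.4 158.7 136
   154 4 319.0 by 37.9 z 78.8
   156 7 320.5 by 37.4 z 86.1
   158 8 322.0 by 37.0 z 93.0
   160 7 322.5 by 35.9 z 99.3
   162 6 323.0 by 34.9 z 105.3
   164 6 323.0 by 33.7 z 110.8
   166 7 322.5 by 32.3 z 116.0
   168 7 322.5 by 31.3 z 120.9
   170 6 323.0 by 30.5 z 125.5
   172 5 322.5 by 29.3 z 129.8
   174 5 322.5 by 28.5 z 133.9
top lever_knob [array([ 0.1277, -0.0158,  0.125 ])]
top lever_hinge [array([ 0.0665, -0.0034,  0.1279])]
top tube_centre []
top tube_foot []
scene lever_knob [array([ 0.128 , -0.0229,  0.1288])]
scene lever_hinge [array([0.0693, 0.0001, 0.1237])]
scene tube_centre [array([0.0084, 0.057 , 0.0843])]
scene tube_foot []$: bad value
```

```bash
python3 -m handwheel '[0.3,0,0,0,0,0,0, 0,0,0,0,0,0,0, 0,0,0,0,0,0,0, 0,0,0,-0.02,0,0,0, 0,0,0,-0.06,0,0,0, 0,0,0,-0.1,0,0,0, 0,0.066,0.037,-0.103,-0.002,-0.199,0, 0,0.066,0.037,-0.103,-0.002,-0.199,0, 0,0.066,0.037,-0.103,-0.002,-0.199,0, 0,0.066,0.037,-0.103,-0.002,-0.199,0]'
python3 meas.py w12
```

```text
clock: 19.8
tcp_pos: [0.4193, -0.1157, 0.2209]
ee_rot: [0.02, 0.995, -0.002, 0.1]
wrist_force: [0.2, -0.1, 0.7]
opening: 0.0442
gripper_force: 0.0
19.8 [-0.0748  0.0354  0.2209] [ 0.19   -0.1267  0.655 ]
tube_centre []
tube_foot [(array([ 0.5033, -0.0942,  0.0062]), 0.97)]
fence_pointer [(array([ 0.4434, -0.1181,  0.0848]), 0.9), (array([ 0.5632, -0.1601,  0.1273]), 0.39)]
mark_line [(array([ 0.4487, -0.1139,  0.0614]), 0.43), (array([ 0.443 , -0.1203,  0.087 ]), 0.37)]
mark pred 261.7 165.9 55
   158 2 261.0 by 35.2 z 41.4
   160 3 261.5 by 35.8 z 47.6
   162 4 261.0 by 35.2 z 53.7
   164 4 261.0 by 35.2 z 59.5
   166 4 261.0 by 35.2 z 65.2
   168 3 261.5 by 35.7 z 70.7
   170 4 261.0 by 35.2 z 76.0
   172 4 261.0 by 35.2 z 81.2
   174 1 259.5 by 33.5 z 86.2
ptr pred 259.9 176.7 59
   174 3 261.5 by 35.7 z 86.2
   176 3 261.5 by 35.7 z 91.0
   178 4 262.0 by 36.2 z 95.8
   180 4 262.0 by 36.2 z 100.3
   182 4 262.0 by 36.1 z 104.8
   184 4 262.0 by 36.1 z 109.1
   186 5 261.5 by 35.6 z 113.3
   188 4 262.0 by 36.1 z 117.4
```

The pointer is at bin y 35.7–36 mm and the mark at 35.2 mm, so they are aligned. Now the lever.

```bash
python3 - <<'E'
from h import *
show(*rel(W([.115,-.019,.215]),tgt(YAW,0)))
E
```

```text
[-0.1844, -0.0541, 0.0423] [0.002, 0.1992, -0.0004]
```

```bash
python3 -m handwheel '[0,-0.03,-0.009,0.003,0,0.05,0, 0,-0.07,-0.02,0.012,0,0.1,0, 0,-0.11,-0.032,0.022,0,0.15,0, 0,-0.15,-0.044,0.034,0,0.2,0, 0,-0.184,-0.054,0.042,0.002,0.2,0, 0,-0.184,-0.054,0.042,0.002,0.2,0, 0,-0.184,-0.054,0.042,0.002,0.2,0]'
python3 - <<'E'
from h import *
s=env.get_state();print(s["clock"],B(s["tcp_pos"]),s["q"])
wristview("w13",["lever_knob","lever_hinge","tube_centre","tube_foot"])
im=cv2.imread("pics/w13.png")
h=cv2.cvtColor(im,cv2.COLOR_BGR2HSV);m=cv2.inRange(h,(5,170,110),(16,255,255));n,l,st,c=cv2.connectedComponentsWithStats(m)
for i in range(1,n):
    if st[i][4]>40:print(st[i],c[i],"z.14:",B(onplane(c[i]+.5,[0,0,1],.14,"w13")))
E
```

```text
clock: 20.75
tcp_pos: [0.6058, -0.1771, 0.2143]
ee_rot: [0.02, 1.0, 0.0, -0.001]
wrist_force: [-0.3, 0.6, -0.5]
opening: 0.0441
gripper_force: 0.0
20.75 [ 0.114  -0.0185  0.2143] [-0.4715  0.5426  1.0936 -0.0004  1.5075 -2.0019]
lever_knob [(array([ 0.6219, -0.1742,  0.1248]), 0.77)]
lever_hinge [(array([ 0.5616, -0.1611,  0.1294]), 0.84)]
tube_centre [(array([ 0.5074, -0.0912,  0.0822]), 0.68)]
tube_foot [(array([ 0.5029, -0.0956,  0.0045]), 0.91), (array([ 0.441 , -0.1189,  0.0848]), 0.24)]
[ 250  127   38   92 1103] [266.8685 176.5938] z.14: [ 0.0992 -0.0135  0.14  ]
```

View pics/w13.png

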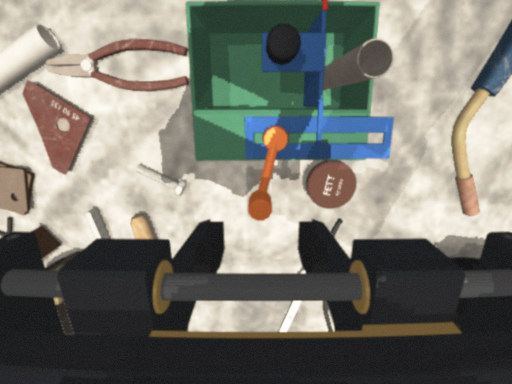

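The lever knob is at (260,205) and its hub at (275,138). The tin (330,184) and bolt (165,180) are clear, and the tube stands at (375,58).

```bash
python3 - <<'E'
from h import *
for uv in((260,203),(260,208)):
    b=B(onplane(uv,[0,0,1],.14,"w13"));d=b-[.07,-.006,0];print(b,np.hypot(*d[:2]),np.arctan2(-d[1],d[0]))
h0=B(onplane((275.5,137),[0,0,1],.117,"w13"));print("hub",h0)
a=.23;c=np.array([.07,-.006]);k=c+.06*np.array([np.cos(a),-np.sin(a)]);print(k)
show(*rel(W([*k,.121]),tgt(YAW,0)))
for t in(.23,.45,.7,.95,1.2,1.4,1.57,1.62):print(t,((k-c-.06*np.array([np.cos(t),-np.sin(t)]))).round(4)*[1,-1])
E
```

```text
[ 0.1224 -0.0197  0.14  ] 0.054158562996396764 0.25590116000443797
[ 0.127  -0.0197  0.14  ] 0.05865188512483173 0.23604129004523494
hub [ 0.0684 -0.0059  0.117 ]
[ 0.1284 -0.0197]
[-0.0152, -0.0012, 0.0953] [-0.0006, 0.0004, -0.0007]
0.23 [-0. -0.]
0.45 [ 0.0044 -0.0124]
0.7 [ 0.0125 -0.025 ]
0.95 [ 0.0235 -0.0351]
1.2 [ 0.0367 -0.0422]
1.4 [ 0.0482 -0.0454]
1.57 [ 0.0584 -0.0463]
1.62 [ 0.0614 -0.0462]
```

```bash
python3 -m handwheel '[0,-0.0145,-0.001,0.01,0,0,0, 0,-0.0145,-0.001,0.035,0,0,0, 0,-0.0145,-0.001,0.065,0,0,0, 0,-0.0145,-0.001,0.085,0,0,0, 0,-0.0145,-0.001,0.094,0,0,0, 0.3,-0.0145,-0.001,0.094,0,0,0, 1,-0.0145,-0.001,0.094,0,0,0, 1,-0.0145,-0.001,0.094,0,0,0, 1,-0.0145,-0.001,0.094,0,0,0, 1,-0.0145,-0.001,0.094,0,0,0]'
python3 -c "
from h import *
s=env.get_state();print(B(s['tcp_pos']),s['wrist_force'],s['opening'],s['gripper_force'])"
```

```text
clock: 22.0
tcp_pos: [0.6204, -0.1789, 0.123]
ee_rot: [0.02, 1.0, -0.001, 0.001]
wrist_force: [-1.0, 1.3, 5.8]
opening: 0.0211
gripper_force: 30.0
[ 0.1287 -0.0198  0.123 ] [-1.0325  1.3118  5.8208] 0.02113827527288693 30.00280112028122
```

Gripped (21 mm opening). Follow the arc to the stop.

```bash
python3 -m handwheel '[1,0.0018,-0.006,0,0,0,0, 1,0.0044,-0.0124,0,0,0,0, 1,0.0125,-0.025,0,0,0,0, 1,0.0235,-0.0351,0,0,0,0, 1,0.0367,-0.0422,0,0,0,0, 1,0.0482,-0.0454,0,0,0,0, 1,0.0584,-0.0463,0,0,0,0, 1,0.061,-0.0462,0,0,0,0, 1,0.062,-0.0462,0,0,0,0, 1,0.062,-0.0462,0,0,0,0]'
python3 - <<'E'
from h import *
s=env.get_state();print(s["clock"],B(s['tcp_pos']),s['wrist_force'],s['opening'],s['gripper_force'])
d=B(s['tcp_pos'])-[.07,-.006,0];print(np.arctan2(-d[1],d[0]),np.hypot(*d[:2]))
E
```

```text
clock: 23.0
tcp_pos: [0.5576, -0.2219, 0.1226]
ee_rot: [0.021, 1.0, -0.0, 0.002]
wrist_force: [5.7, 3.8, 1.5]
opening: 0.0209
gripper_force: 30.5
23.0 [ 0.0677 -0.0653  0.1226] [5.7479 3.7834 1.4634] 0.020854923809789823 30.50264346617041
1.609476161351938 0.05933646867909937
```

It pushes against the stop (5.7 N). Release, rise clear and check.

```bash
python3 -m handwheel '[0.6,0,0,0,0,0,0, 0.2,0,0,0,0,0,0, 0,0,0,0,0,0,0, 0,0,0,-0.015,0,0,0, 0,0,0,-0.05,0,0,0, 0,0,0,-0.1,0,0,0, 0,0.02,0,-0.14,0,0,0, 0,0.04,0,-0.16,0,0,0, 0,0.04,0,-0.16,0,0,0, 0,0.04,0,-0.16,0,0,0]'
python3 - <<'E'
from h import *
s=env.get_state();print(s["clock"],B(s['tcp_pos']),s['wrist_force'])
wristview("w14",["lever_knob","lever_hinge","tube_centre","tube_foot","fence_pointer"])
env.read_camera("scene")
for q in("lever_knob","lever_hinge","tube_centre","tube_foot","fence_pointer","tin_centre","pliers_centre","bolt_centre"):print(q,[(np.array(d["location"]),B(d["location"])) for d in env.pinpoint(q,"scene")[:1]])
E
```

```text
clock: 24.0
tcp_pos: [0.5161, -0.2207, 0.2811]
ee_rot: [0.021, 1.0, -0.0, -0.0]
wrist_force: [0.4, -0.0, -0.9]
opening: 0.0444
gripper_force: 0.0
24.0 [ 0.0261 -0.0657  0.2811] [ 0.3818 -0.0172 -0.921 ]
lever_knob [(array([ 0.5623, -0.2194,  0.1241]), 0.98)]
lever_hinge [(array([ 0.5631, -0.159 ,  0.128 ]), 0.77)]
tube_centre [(array([ 0.5072, -0.0898,  0.0823]), 0.61)]
tube_foot [(array([ 0.4886, -0.1537,  0.131 ]), 0.32)]
fence_pointer [(array([ 0.4441, -0.1194,  0.0838]), 0.57)]
lever_knob [(array([ 0.5585, -0.2199,  0.1282]), array([ 0.0685, -0.0632,  0.1282]))]
lever_hinge [(array([ 0.5618, -0.1554,  0.1252]), array([0.0692, 0.0014, 0.1252]))]
tube_centre [(array([ 0.5048, -0.0974,  0.0853]), array([0.0099, 0.057 , 0.0853]))]
tube_foot [(array([ 0.4453, -0.1183,  0.0905]), array([-0.0487,  0.0338,  0.0905]))]
fence_pointer [(array([ 0.4471, -0.1176,  0.0888]), array([-0.0469,  0.0346,  0.0888]))]
tin_centre [(array([ 0.6344, -0.0899,  0.013 ]), array([0.1391, 0.0697, 0.013 ]))]
pliers_centre [(array([ 0.476 , -0.3505,  0.0069]), array([-0.0087, -0.197 ,  0.0069]))]
bolt_centre [(array([ 0.6197, -0.3132,  0.0088]), array([ 0.1334, -0.154 ,  0.0088]))]
```

View pics/w14.png

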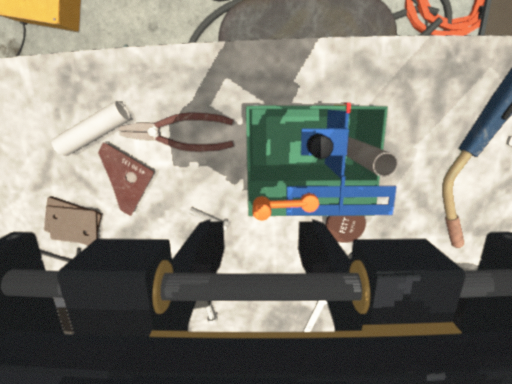

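The lever points to the right (hub at (311,203), knob at (262,208)). The tube stands behind the fence at (380,160), and the bystanders haven't moved.

```bash
python3 -c "
from h import *
print(env.finish_job())"
```

```text
the job is handed in; nothing more can be done
None
```

The job is handed in at about 24 s of the 67 s: the tube stands upright at the left of the bin, the fence pointer is within about 1 mm of the yellow mark, the clamp lever is against its stop, and the things around the bin were not moved; joint 6 briefly read -2.883 against its -2.88 limit early on.

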